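Put bottles, stopper and weight back on their colour-coded dishes, corrosive first

ROBOT

A 6-joint arm with a two-finger parallel gripper is mounted at the origin on a cart in front of the work surface, level with it; the furniture and walls round the work are solid. World frame = base frame: x ahead of the robot, y to its left, z up, the work surface at z = 0. Lengths are in mm, angles in rad, forces in N, time in s.
With the tool pointing down it reaches from about 325 to 850 mm from the base axis. Payload 15.5 kg.
Tool frame: the origin (TCP) lies at the very end of the fingers, on their centre line; the grasp point (between the pads) lies 19 mm behind it; z points along the fingers, y is the line along which they close (so a half turn about z gives the same grasp; the last joint's range is limited). The gripper opens to 91 mm and grips with 3 to 60 N. Pads are 32 mm wide; open, the fingers measure 118 mm over their backs; the gripper's body (76 mm by 178 mm) begins 60 mm behind the grasp point.
Start: joints at [1.153, 0.494, 1.345, -0, 1.302, -0.096], TCP at [197.667, 592.92, 185.015] pointing down, gripper open.
Joint ranges: [-2.91, 2.91], [-0.82, 2.16], [0.22, 2.67], [-1.22, 4.37], [0.12, 2.79], [-3.08, 3.08]. Speed limits (rad/s): [1.89, 1.89, 2.57, 3.01, 3.01, 3.01].

INTERFACE

Orientations are given as a unit quaternion [w, x, y, z].
In Python, from bench import sensors, vision, finish_job gives the robot as it stands.
- The arm moves only by the tool apply_moves, never from a script. Its argument "motion" is a list of rows, each an object of numbers: "x", "y", "z": the shift along the tool's x, y, z in m; "roll": the turn about the tool's z in degrees; "grip": the opening, from 0 (shut) to 1 (fully open). A call has 1 to 12 rows; each row shifts and turns the commanded pose from where the row before left it, along the tool's axes as they then stand; what a row does not reach is not made up. A row lasts 1/8 s, in which the tool goes at most 62.5 mm and 10.7 degrees, less where a joint would pass 70% of its speed; a pose out of reach is approached as far as the arm can. A call is refused whole if a number of a shift passes 0.0625 or a number of a turn 10.7, either way. A call with a gripper value outside its range is refused whole. The fingers move at their own pace and stop on an object; the grip force is fixed at half the most. Time passes only in rows, so rows that do not move let the fingers close. It gives the time, the measured TCP pose, the force, the opening and the grip force at its end, in the units of the state.
- sensors.state(): the state, without advancing time (a new reading comes with each control period).
- vision.grab_frame(name): name is "scene" or "top" or "wrist"; returns the picture (400x640x3 uint8, red, green, blue); there is no depth.
- vision.camera_params(name): a dict with "fx", "fy", "cx", "cy" (pixels), "rvec" (rotation vector, rad) and "tvec" (3), from world to camera coordinates, as OpenCV has them. Camera axes: x right, y down, z forward; pixel columns grow to the right and rows downward; lengths in mm; the calibration is good to about 2 mm. A picture is of the moment at which its call begins: read the wrist's pose just before it. camera_params takes no time and is no camera call; for the wrist camera it gives the pose at the moment of the call.
- finish_job(): hands the job in; it is judged then, once.
The state is a dict: "time": time; "q": joint angles; "joint_velocities": joint speeds; "tau": joint torques, N m; "eef_pos": TCP position; "tool_rot": TCP orientation; "force": force on the tool from outside, world axes, zero at the start; "wrist_torque": the same for the moment, N m; "gripper_width": finger opening in mm; "gripper_force": force on a finger pad.
Only numpy, scipy, OpenCV 4.12 (cv2) and the standard library are available. Lean on these libraries where they do the work, as an engineer would, in place of code of your own. Each camera call takes 0.05 s, during which the arm holds its last target. There are 200 camera calls.

TASK

Put the things back on their colour-coded dishes, the corrosive first: stand the small black-capped bottle in the black saucer and let go of it before you move anything else. Then stand the small blue-capped bottle in the blue saucer, the red rubber stopper in the red dish and the brass weight in the yellow dish, all upright on the floor of their dishes. Do not tip the bottles over, and leave the conical flask and the petri dish where they are.

Things in the scene. Friction and masses are not known exactly. Their poses are not given: they have to be found in the camera images.
- brown_bottle: Small brown glass reagent bottle with a BLACK screw cap, 51 mm across and 106 mm tall; the straight part of its body ends about 62 mm above the underside, the cap is 30 mm across. Loose, upright, about 0.16 kg. Origin: centre of the underside; z up through the cap.
- white_bottle: Small clear/white reagent bottle with a BLUE screw cap, 51 mm across and 106 mm tall (a much larger one with a blue cap stands at the back and is not meant); the straight part of its body ends about 62 mm above the underside, the cap is 30 mm across. Loose, upright, about 0.14 kg. Origin: centre of the underside; z up through the cap.
- rubber_stopper: Red rubber stopper standing on its wide end: 34 mm across at the bottom, tapering to 28 mm at the top, 25 mm tall. Loose, about 0.012 kg. Origin: centre of the underside; z up.
- brass_weight: Pale brass balance weight: a cylinder 27 mm across and 22 mm tall with a knob on top, 34 mm tall in all. Loose, about 0.1 kg. Origin: centre of the underside; z up.
- black_saucer: Large saucer of solid black plastic, fixed to the worktop: round, 88 mm across and 10 mm high at the rim, with a 22 mm wide pull tab that reaches 57 mm from the centre towards its own -x. Inside it is at least 76 mm across, with a flat floor 4 mm above its underside. Origin: centre of the underside, on the worktop; z up.
- blue_saucer: Large saucer of solid blue plastic, fixed to the worktop: round, 88 mm across and 10 mm high at the rim, with a 22 mm wide pull tab that reaches 57 mm from the centre towards its own -x. Inside it is at least 76 mm across, with a flat floor 4 mm above its underside. Origin: centre of the underside, on the worktop; z up.
- red_dish: Small dish of solid red plastic, fixed to the worktop: round, 64 mm across and 8 mm high at the rim, with a 22 mm wide pull tab that reaches 45 mm from the centre towards its own -x. Inside it is at least 52 mm across, with a flat floor 3 mm above its underside. Origin: centre of the underside, on the worktop; z up.
- yellow_dish: Small dish of solid yellow plastic, fixed to the worktop: round, 64 mm across and 8 mm high at the rim, with a 22 mm wide pull tab that reaches 45 mm from the centre towards its own -x. Inside it is at least 52 mm across, with a flat floor 3 mm above its underside. Origin: centre of the underside, on the worktop; z up.
- flask: Bystander: conical flask, 72 mm across at its foot, 112 mm tall, loose, 0.14 kg, standing among the things. Origin: centre of the underside. To be left where it is.
- petri_dish: Bystander: flat round glass petri dish with its lid on, 74 mm across, 16 mm high, loose, 0.055 kg, among the things. Origin: centre of the underside. To be left where it is. (Tweezers, a pen and a small clip, at most 16 mm high, also lie about.)

How it is judged (in metres and radians):
On the way:
1. the black-capped bottle stands in the black saucer, released and at rest, while the blue-capped bottle, the stopper and the weight are still where they were (within 30 mm) (horizontal distance between brown_bottle and black_saucer below 0.015 m and z of brown_bottle in the frame of black_saucer between 0.001 and 0.007 m and angle between brown_bottle's own z axis and vertical below 0.08 rad and contact force between brown_bottle and the fingers below 0.1 N and linear speed of brown_bottle below 0.02 m/s and distance of each of white_bottle, rubber_stopper, brass_weight from where it was at the start of the episode below 0.03 m), for 0.2 s.
At the end, for the whole second after the job is handed in: The black-capped bottle in the black saucer, the blue-capped bottle in the blue saucer, the stopper in the red dish and the weight in the yellow dish: each upright (0.08 rad), within 15 mm of its dish's centre and 3 mm of its floor's height, released and at rest (horizontal distance between brown_bottle and black_saucer below 0.015 m and z of brown_bottle in the frame of black_saucer between 0.001 and 0.007 m and angle between each of brown_bottle, white_bottle, rubber_stopper, brass_weight's own z axis and vertical below 0.08 rad and contact force between each of brown_bottle, white_bottle, rubber_stopper, brass_weight and the fingers below 0.1 N and linear speed of each of brown_bottle, white_bottle, rubber_stopper, brass_weight below 0.02 m/s and horizontal distance between white_bottle and blue_saucer below 0.015 m and z of white_bottle in the frame of blue_saucer between 0.001 and 0.007 m and horizontal distance between rubber_stopper and red_dish below 0.015 m and z of rubber_stopper in the frame of red_dish between 0 and 0.006 m and horizontal distance between brass_weight and yellow_dish below 0.015 m and z of brass_weight in the frame of yellow_dish between 0 and 0.006 m); the robot touches nothing.
It fails at once if the flask or the petri dish is shifted by more than 30 mm, or the flask tipped (distance of any of flask, petri_dish from where it was at the start of the episode above 0.03 m or angle between flask's own z axis and vertical above 0.4 rad).
It fails at once if a bottle is tipped by more than 0.5 rad (angle between any of brown_bottle, white_bottle's own z axis and vertical above 0.5 rad).
It also fails if it takes over 128 s, if anything falls off the work surface, if the arm or the gripper's body presses on something with over 40 N, if the wrist force passes 120 N, or if a joint passes its speed limit or range.

## Working session

There is one attempt and no reset: what is moved stays moved. The work goes in short steps, Python scripts to look and compute and a tool call to move; the robot and the scene stay as the last step left them, time stands still between calls to the robot, and variables do not carry over. Pictures are saved under pics/ and viewed, at most 14 in all, crops included, and the job is handed in when it is done.

Besides the shell and the picture viewer there is one more tool, called after "Emit:" as a command line: name --argument value ..., lists and objects as JSON in quotes. apply_moves: Moves the arm, as the interface text tells. Its arguments: {"type":"object","properties":{"motion":{"type":"array","items":{"type":"object","properties":{"x":{"type":"number"},"y":{"type":"number"},"z":{"type":"number"},"roll":{"type":"number"},"grip":{"type":"number"}}}}},"required":["motion"]}

```bash
mkdir -p pics
cat > h.py <<'E'
import cv2, numpy as np
from bench import sensors, vision
def cam(n):
    p=vision.camera_params(n)
    K=np.array([[p['fx'],0,p['cx']],[0,p['fy'],p['cy']],[0,0,1.]])
    R=cv2.Rodrigues(np.array(p['rvec'],float))[0]; t=np.array(p['tvec'],float).ravel()
    return K,R,t
def plane(c,uv,z):
    K,R,t=c; o=-R.T@t; d=R.T@np.linalg.inv(K)@np.array([uv[0],uv[1],1.])
    return o+d*(z-o[2])/d[2]
def proj(c,P):
    K,R,t=c; q=K@(R@np.array(P,float)+t); return q[:2]/q[2]
def save(n,f):
    im=vision.grab_frame(n); cv2.imwrite(f,cv2.cvtColor(np.asarray(im),cv2.COLOR_RGB2BGR)); return im
E
python3 - <<'E'
from h import *
for n in ('scene','top','wrist'):
    save(n,f'pics/{n}0.png'); c=cam(n); print(n,c[0][0,0],-c[1].T@c[2])
print(sensors.state())
E
```

```text
scene 390.7116101108331 [  -7.56486376 -920.21672275  513.14256172]
top 457.99224223035736 [ 323.7417173   -61.535741   1430.21910319]
wrist 318.2457850330477 [128.59228773 616.57149039 384.44949705]
{'time': 0.15, 'q': array([ 1.15349190e+00,  4.94062308e-01,  1.34594990e+00, -7.45415264e-06,
        1.30253685e+00, -9.54736775e-02]), 'joint_velocities': array([-0.00082047, -0.00197537, -0.00220924,  0.00049044,  0.00071868,
       -0.00010564]), 'tau': array([ 7.40386113e-04, -8.79204869e+01, -3.82050812e+01,  7.05581554e-02,
        5.02797542e-02, -1.51314413e-05]), 'eef_pos': array([197.5460597 , 592.62825671, 184.5748561 ]), 'tool_rot': array([-1.17790090e-04,  1.60220828e-01,  9.87081079e-01, -4.63478011e-04]), 'force': array([ 0.15195852, -0.04600157,  0.54941293]), 'wrist_torque': array([-0.02524479, -0.04580228,  0.00561183]), 'gripper_force': 0.0, 'gripper_width': 91.46327861389945}
```

View pics/top0.png

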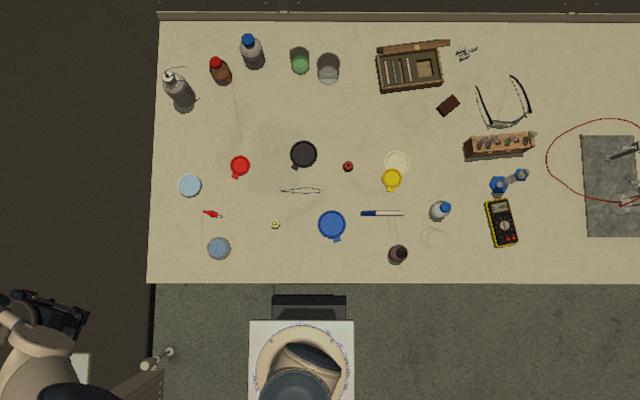

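View pics/scene0.png

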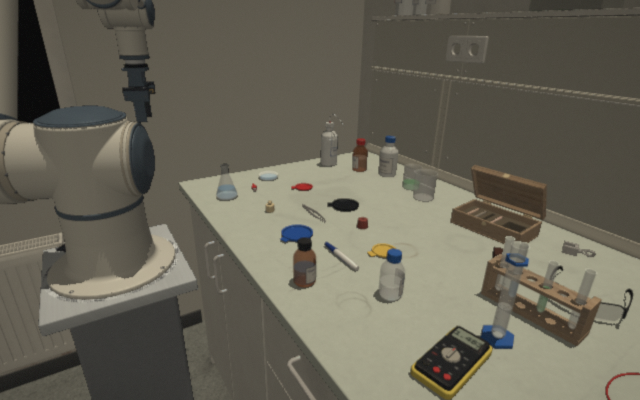

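The top view shows the brown bottle near (397,254), white bottle (440,210), stopper (348,167), weight (275,224), black saucer (303,154), blue saucer (331,224), red dish (240,166), yellow dish (391,178), flask (219,248) and petri dish at (190,185) or (397,161). The scene view agrees.

```bash
cat > m.py <<'E'
from h import *
im=cv2.imread('pics/top0.png'); hsv=cv2.cvtColor(im,cv2.COLOR_BGR2HSV); c=cam('top')
H,S,V=[hsv[...,i].astype(int) for i in range(3)]
redm=((H<8)|(H>172))&(S>140)
M={'black_saucer':(V<60,(303,154),10),'blue_saucer':((abs(H-110)<15)&(S>120),(331,224),10),
'red_dish':(redm,(240,166),8),'yellow_dish':((abs(H-26)<8)&(S>140),(391,178),8),
'stopper':(redm,(348,167),25),'whitecap':((abs(H-110)<15)&(S>110),(445,208),106),'browncap':(V<45,(399,254),106)}
for n,(m,uv,z) in M.items():
    w=np.zeros(m.shape,np.uint8); u,v=uv; r=22 if 's' in n else 14
    w[v-r:v+r,u-r:u+r]=m[v-r:v+r,u-r:u+r]
    k,l,st,ce=cv2.connectedComponentsWithStats(w)
    i=1+np.argmax(st[1:,4]); b=(l==i).astype(np.uint8)
    d=cv2.distanceTransform(cv2.copyMakeBorder(b,1,1,1,1,cv2.BORDER_CONSTANT),cv2.DIST_L2,5)[1:-1,1:-1]
    o=cv2.morphologyEx(b,cv2.MORPH_OPEN,cv2.getStructuringElement(cv2.MORPH_ELLIPSE,(11,11))) if 'sau' in n or 'dish' in n else b
    cn=max(cv2.findContours(o,0,1)[0],key=cv2.contourArea); (cx,cy),rr=cv2.minEnclosingCircle(cn)
    mo=cv2.moments(o,True); p=(mo['m10']/mo['m00'],mo['m01']/mo['m00'])
    print(n,st[i],'circ',round(cx,1),round(cy,1),round(rr,1),plane(c,(cx,cy),z).round(0),'cen',np.round(p,1),plane(c,p,z).round(0),'diam mm',round(2*np.sqrt(mo['m00']/np.pi)*(c[2][2]-z)/c[0][0,0]))
print('px/floor scale',proj(c,[300,0,0]),proj(c,[400,0,0]))
A=im[140:275,170:470]; cv2.imwrite('pics/topc.png',cv2.resize(A,None,fx=2.66,fy=2.66,interpolation=cv2.INTER_CUBIC))
E
python3 m.py
```

```text
Traceback (most recent call last):
  File "m.py", line 15, in <module>
    cn=max(cv2.findContours(o,0,1)[0],key=cv2.contourArea); (cx,cy),rr=cv2.minEnclosingCircle(cn)
ValueError: max() iterable argument is empty
```

```bash
sed -i 's/(V<60,/(V<75,/; s/^    cn=max/    if not o.any(): o=b\n    cn=max/; s/(c\[2\]\[2\]-z)/(1430-z)/' m.py; python3 m.py
```

```text
black_saucer [290 141  27  30 587] circ 303.3 154.0 13.3 [666.  -5.  10.] cen [303.3 154. ] [666.  -5.  10.] diam mm 82
blue_saucer [318 211  27  31 602] circ 331.5 224.5 13.7 [442. -95.  10.] cen [331.4 224.2] [443. -94.  10.] diam mm 84
red_dish [230 155  20  24 331] circ 239.3 165.0 10.1 [631. 197.   8.] cen [239.5 165. ] [631. 196.   8.] diam mm 61
yellow_dish [382 168  20  24 335] circ 391.5 178.0 10.0 [ 590. -284.    8.] cen [391.6 177.8] [ 591. -284.    8.] diam mm 61
stopper [343 162  10   9  71] circ 347.7 166.1 4.7 [ 624. -145.   25.] cen [347.8 166.1] [ 624. -145.   25.] diam mm 29
whitecap [440 202  11  10  79] circ 445.1 206.9 5.1 [ 486. -424.  106.] cen [445.3 206.9] [ 487. -424.  106.] diam mm 29
browncap [396 248  11  10  84] circ 401.3 252.7 5.3 [ 353. -293.  106.] cen [401.4 252.6] [ 354. -293.  106.] diam mm 30
px/floor scale [300.84578041 270.73583999] [301.10498624 238.29033953]
```

View pics/topc.png

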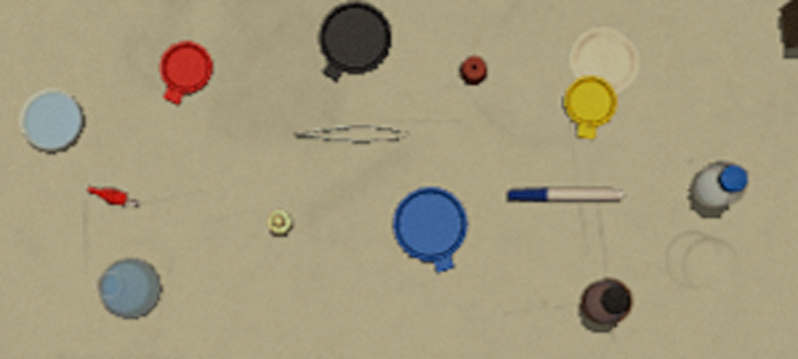

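The crop confirms the layout: the weight is at crop (280,223), the stopper at (473,69), and the tab directions are visible. Measured sizes (82/84/61/61/29/29/30 mm) match what was given. First I square the tool to the world axes and come round towards the brown bottle.

Emit:
apply_moves --motion '[{"roll":-9.2},{"roll":-9.2},{"x":-0.022,"y":-0.039},{"x":-0.022,"y":-0.039},{"x":-0.022,"y":-0.039},{"x":-0.022,"y":-0.039},{"x":-0.022,"y":-0.039},{"x":-0.022,"y":-0.039},{"x":-0.022,"y":-0.039},{"x":-0.022,"y":-0.039},{"x":-0.022,"y":-0.039},{"x":-0.022,"y":-0.039}]'

```text
$.motion[0]: bad value
```

Emit:
apply_moves --motion '[{"y":-0.045},{"y":-0.045},{"y":-0.045},{"y":-0.045},{"y":-0.045},{"y":-0.045},{"y":-0.045},{"y":-0.045},{"y":-0.045},{"x":0.02,"y":-0.04},{"x":0.02,"y":-0.04},{}]'

```text
$.motion[0]: bad value
```

Run:
```python
from h import *
s=sensors.state(); print(s['time'],s['eef_pos'],s['tool_rot'],s['q'])
save('wrist','pics/w1.png'); c=cam('wrist'); print(-c[1].T@c[2])
print(proj(c,[354,-293,106]),proj(c,[354,-293,0]))
```

```text
0.15 [197.5460597  592.62825671 184.5748561 ] [-1.17790090e-04  1.60220828e-01  9.87081079e-01 -4.63478011e-04] [ 1.15349190e+00  4.94062308e-01  1.34594990e+00 -7.45415264e-06
  1.30253685e+00 -9.54736775e-02]
[128.6040869  616.59838216 384.534914  ]
[-301.86163392  524.97542086] [-174.46911185  441.45111082]
```

View pics/w1.png

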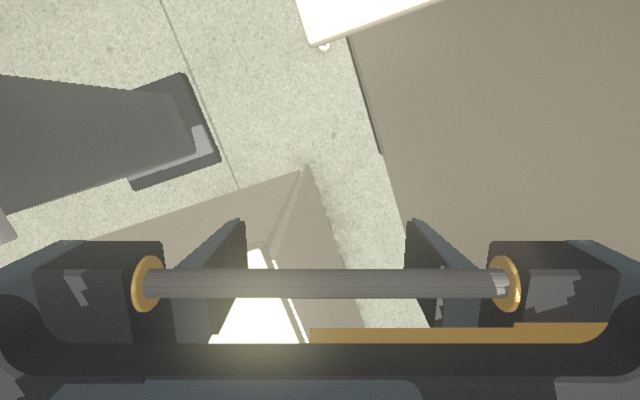

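The wrist picture (nothing had moved: all fields are required) shows only the floor and the fingers at the bottom. I repeat the moves with full rows.

Emit:
apply_moves --motion '[{"x":0,"y":0,"z":0,"roll":-9.2,"grip":1},{"x":0,"y":0,"z":0,"roll":-9.2,"grip":1},{"x":-0.022,"y":-0.039,"z":0,"roll":0,"grip":1},{"x":-0.022,"y":-0.039,"z":0,"roll":0,"grip":1},{"x":-0.022,"y":-0.039,"z":0,"roll":0,"grip":1},{"x":-0.022,"y":-0.039,"z":0,"roll":0,"grip":1},{"x":-0.022,"y":-0.039,"z":0,"roll":0,"grip":1},{"x":-0.022,"y":-0.039,"z":0,"roll":0,"grip":1},{"x":-0.022,"y":-0.039,"z":0,"roll":0,"grip":1},{"x":-0.022,"y":-0.039,"z":0,"roll":0,"grip":1},{"x":-0.022,"y":-0.039,"z":0,"roll":0,"grip":1},{"x":-0.022,"y":-0.039,"z":0,"roll":0,"grip":1}]'

```text
time: 1.7
eef_pos: [418.0, 201.4, 185.1]
tool_rot: [0.0, 0.0, 1.0, 0.0]
force: [1.1, 0.7, -0.3]
gripper_width: 91.0
gripper_force: 0.0
```

Emit:
apply_moves --motion '[{"x":0,"y":-0.045,"z":0,"roll":0,"grip":1},{"x":0,"y":-0.045,"z":0,"roll":0,"grip":1},{"x":0,"y":-0.045,"z":0,"roll":0,"grip":1},{"x":0,"y":-0.045,"z":0,"roll":0,"grip":1},{"x":0,"y":-0.045,"z":0,"roll":0,"grip":1},{"x":0,"y":-0.045,"z":0,"roll":0,"grip":1},{"x":0,"y":-0.045,"z":0,"roll":0,"grip":1},{"x":0,"y":-0.045,"z":0,"roll":0,"grip":1},{"x":0,"y":-0.045,"z":0,"roll":0,"grip":1},{"x":0.02,"y":-0.04,"z":0,"roll":0,"grip":1},{"x":0,"y":0,"z":0,"roll":0,"grip":1}]'

```text
time: 3.08
eef_pos: [396.2, -244.4, 184.9]
tool_rot: [-0.0, 0.002, 1.0, -0.0]
force: [0.0, 0.7, 0.1]
gripper_width: 91.4
gripper_force: 0.0
```

Run:
```python
from h import *
s=sensors.state(); print(s['time'],s['eef_pos'],s['tool_rot'],s['q'])
save('wrist','pics/w2.png'); c=cam('wrist'); print(-c[1].T@c[2])
print(proj(c,[354,-294,106]),proj(c,[354,-294,0]),proj(c,[443,-95,0]),proj(c,[444,79,0]))
```

```text
3.075 [ 396.15695628 -244.429431    184.89668905] [-1.25234745e-04  1.96539470e-03  9.99998049e-01 -1.56619689e-04] [-6.80883447e-01  2.70545645e-01  1.72301572e+00 -4.39781593e-04
  1.14802955e+00 -2.24756855e+00]
[ 323.77086898 -242.66498849  384.77120328]
[266.53597311 149.66892793] [282.42196388 139.9168265 ] [442.43567619 210.9226043 ] [579.92285236 211.34832039]
```

View pics/w2.png

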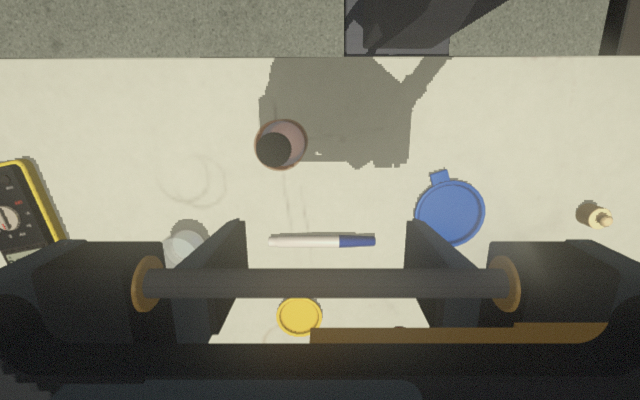

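The wrist view shows the brown cap at about (273,150), the blue saucer at (449,212) and the weight at (600,217). That is about 6 px right of the prediction from the top view, so I cross-check with the scene camera.

```bash
cat > x.py <<'E'
from h import *
def ell(img,uv,m,r):
    w=np.zeros(m.shape,np.uint8); u,v=uv; w[max(v-r,0):v+r,max(u-r,0):u+r]=m[max(v-r,0):v+r,max(u-r,0):u+r]
    k,l,st,ce=cv2.connectedComponentsWithStats(w); i=1+np.argmax(st[1:,4])
    b=(l==i).astype(np.uint8)
    if r>30: b=cv2.morphologyEx(b,cv2.MORPH_OPEN,cv2.getStructuringElement(2,(17,17)))
    return np.round(ce[i],1),st[i]
def hs(f):
    im=cv2.imread(f); h=cv2.cvtColor(im,cv2.COLOR_BGR2HSV).astype(int); return im,h[...,0],h[...,1],h[...,2]
E
python3 - <<'E'
from x import *
w=cam('wrist'); c=cam('scene'); t=cam('top')
for y in(-45.5,45.5): print('tip',proj(w,[396.2,-244.4+y,185]))
print('K',w[0][0,2],w[0][1,2]); print('Rwrist',w[1].round(4).tolist())
im,H,S,V=hs('pics/w2.png')
p,st=ell(im,(449,212),(abs(H-112)<14)&(S>120),50); print('w blue',p,st,plane(w,p,10))
p,st=ell(im,(273,150),(V<50),25); print('w cap',p,st,plane(w,p,106))
p,st=ell(im,(300,316),(abs(H-25)<10)&(S>120),28); print('w yel',p,st,plane(w,p,8))
im,H,S,V=hs('pics/scene0.png')
for n,uv,m,r,z in(('blue',(297,233),(abs(H-112)<14)&(S>120),25,10),('bcap',(305,245),V<50,12,100),('wcap',(395,258),(abs(H-110)<15)&(S>110),14,98),('black',(345,205),V<60,20,10),('yel',(383,251),(abs(H-25)<10)&(S>120),22,8),('red',(304,187),((H<8)|(H>172))&(S>120),14,8),('stop',(363,223),((H<8)|(H>172))&(S>100),12,13)):
    p,st=ell(im,uv,m,r); print(n,p,st,plane(c,p,z).round(1))
E
```

```text
tip [254.74781687 226.48750004]
tip [391.48675394 226.16379839]
K 325.4454651587995 200.32164818197512
Rwrist [[0.0025, 1.0, 0.0], [0.9647, -0.0024, 0.2632], [0.2632, -0.0006, -0.9647]]
w blue [443.5 235. ] [443 235   2   1   2] [471.59741985 -94.51278063  10.        ]Traceback (most recent call last):
  File "<stdin>", line 7, in <module>
  File "x.py", line 4, in ell
    k,l,st,ce=cv2.connectedComponentsWithStats(w); i=1+np.argmax(st[1:,4])
                                                       ~~~~~~~~~^^^^^^^^^^
    return _wrapfunc(a, 'argmax', axis=axis, out=out, **kwds)
    return bound(*args, **kwds)
ValueError: attempt to get argmax of an empty sequence
```

Run:
```python
from x import *
print(sensors.state()['eef_pos']); w=cam('wrist'); save('wrist','pics/w3.png'); c=cam('scene')
print('Rwrist',w[1].round(4).tolist(),-w[1].T@w[2])
def go(cm,im,H,S,V,L):
  for n,uv,m,r,z in L:
    try: p,st=ell(im,uv,m,r); print(n,p,st,plane(cm,p,z).round(1))
    except Exception as e: print(n,e,H[uv[1],uv[0]],S[uv[1],uv[0]],V[uv[1],uv[0]])
a=hs('pics/w3.png'); im,H,S,V=a
go(w,*a,[('w blue',(449,212),(abs(H-112)<14)&(S>100)&(V>85),38,8),('w cap',(273,150),V<75,25,106),('w weight',(600,217),(abs(H-25)<12)&(S>60),20,22)])
a=hs('pics/scene0.png'); im,H,S,V=a
go(c,*a,(('blue',(297,233),(abs(H-112)<14)&(S>120),25,9),('bcap',(305,245),V<50,12,100),('wcap',(395,258),(abs(H-110)<15)&(S>110),14,98),('black',(345,205),V<60,20,9),('yel',(383,251),(abs(H-25)<10)&(S>120),22,7),('red',(304,187),((H<8)|(H>172))&(S>120),14,7),('stop',(363,223),((H<8)|(H>172))&(S>100),12,13)))
```

```text
[ 396.57939893 -243.05904856  184.87855315]
Rwrist [[0.0025, 1.0, 0.0], [0.9647, -0.0024, 0.2632], [0.2632, -0.0006, -0.9647]] [ 323.77086898 -242.66498849  384.77120328]
w blue [450.4 210.5] [ 418  181   65   60 2051] [440.  -88.3   8. ]
w cap [283. 137.] [282 136   3   3   3] [ 343.2 -279.3  106. ]
w weight [593.8 215.4] [580 203  31  25 526] [442.2  78.3  22. ]
blue [295.7 232.8] [281 226  31  16 372] [438.1 -96.6   9. ]
bcap [304.  244.1] [297 238  14  13 146] [ 348.7 -297.9  100. ]
wcap [394.  255.7] [388 249  13  14 155] [ 484.3 -426.2   98. ]
black [344.  204.5] [328 199  30  12 267] [660.3  -7.9   9. ]
yel [379.9 250. ] [368 244  27  14 222] [ 579.7 -279.3    7. ]
red [302.1 186.6] [292 184  20   7 100] [623.6 195.8   7. ]
stop [362.1 222.8] [358 218   9  11  87] [ 626.3 -145.    13. ]
```

Top and scene agree; I'll trust those (the wrist calibration is slightly off laterally), and the 20 mm finger margin covers it. Move over the brown bottle, then descend.

Emit:
apply_moves --motion '[{"x":0.0215,"y":-0.025,"z":0,"roll":0,"grip":1},{"x":0.0215,"y":-0.025,"z":0,"roll":0,"grip":1},{"x":0,"y":0,"z":0.02,"roll":0,"grip":1},{"x":0,"y":0,"z":0.03,"roll":0,"grip":1},{"x":0,"y":0,"z":0,"roll":0,"grip":1}]'

```text
time: 3.8
eef_pos: [353.6, -290.4, 133.9]
tool_rot: [-0.001, -0.0, 1.0, 0.001]
force: [0.1, 0.7, 1.0]
gripper_width: 91.2
gripper_force: 0.0
```

Run:
```python
from h import *
print(sensors.state()['eef_pos'],sensors.state()['tool_rot'])
a=save('wrist','pics/w4.png'); b=save('scene','pics/s4.png')
o=np.hstack([a[60:360,120:520],b[130:330,180:447].repeat(1,0)[:, :, :]]) if 0 else None
s=cv2.resize(b[130:330,200:400],(400,400),interpolation=cv2.INTER_CUBIC)
cv2.imwrite('pics/c4.png',np.hstack([a[0:400,120:520],s])[...,::-1])
```

```text
[ 353.61893605 -290.39839385  133.85512099] [-1.16484888e-03 -2.28887000e-04  9.99998367e-01  1.36267967e-03]
```

View pics/c4.png

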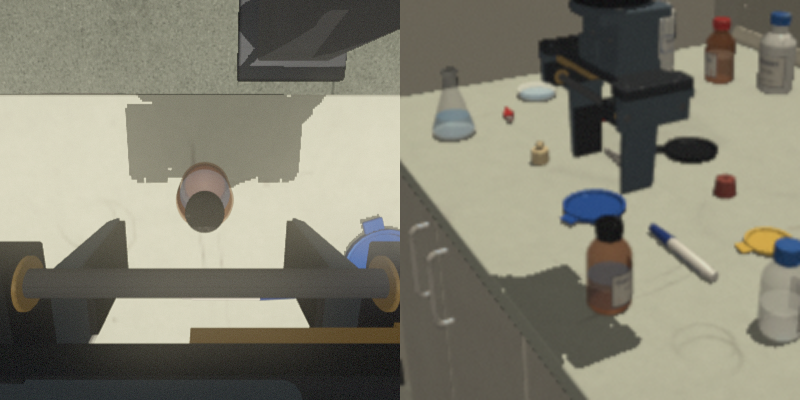

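The cap sits centred between the fingers (wrist ≈(325,211), expected (325,214)), so x and y are within 2 mm. Descend to z≈33 and close.

Emit:
apply_moves --motion '[{"x":0.001,"y":0,"z":0.03,"roll":0,"grip":1},{"x":0,"y":0,"z":0.03,"roll":0,"grip":1},{"x":0,"y":0,"z":0.025,"roll":0,"grip":1},{"x":0,"y":0,"z":0.015,"roll":0,"grip":1},{"x":0,"y":0,"z":0,"roll":0,"grip":1},{"x":0,"y":0,"z":0,"roll":0,"grip":0.7},{"x":0,"y":0,"z":0,"roll":0,"grip":0.6},{"x":0,"y":0,"z":0,"roll":0,"grip":0.4},{"x":0,"y":0,"z":0,"roll":0,"grip":0.4},{"x":0,"y":0,"z":0,"roll":0,"grip":0.4},{"x":0,"y":0,"z":0,"roll":0,"grip":0.4}]'

```text
time: 5.28
eef_pos: [353.0, -292.0, 35.0]
tool_rot: [-0.0, 0.0, 1.0, 0.0]
force: [0.5, 1.9, 2.4]
gripper_width: 47.7
gripper_force: 29.8
```

Emit:
apply_moves --motion '[{"x":0,"y":0,"z":-0.01,"roll":0,"grip":0.4},{"x":0,"y":0,"z":-0.02,"roll":0,"grip":0.4},{"x":0,"y":0,"z":-0.02,"roll":0,"grip":0.4},{"x":0,"y":0,"z":-0.01,"roll":0,"grip":0.4},{"x":0,"y":0,"z":0,"roll":0,"grip":0.4}]'

```text
time: 5.9
eef_pos: [353.4, -292.5, 95.6]
tool_rot: [0.0, 0.0, 1.0, -0.001]
force: [0.8, 0.1, -2.2]
gripper_width: 47.6
gripper_force: 29.6
```

Run:
```python
from h import *
print(sensors.state()['eef_pos'],sensors.state()['force'],sensors.state()['gripper_width'])
a=save('wrist','pics/w5.png'); b=save('scene','pics/s5.png')
s=cv2.resize(b[150:350,200:400],(400,400),interpolation=cv2.INTER_CUBIC)
cv2.imwrite('pics/c5.png',np.hstack([a[0:400,120:520],s])[...,::-1])
```

```text
[ 353.36049764 -292.49979547   95.56583923] [ 0.78865751  0.14835278 -2.24720951] 47.59111131946953
```

View pics/c5.png

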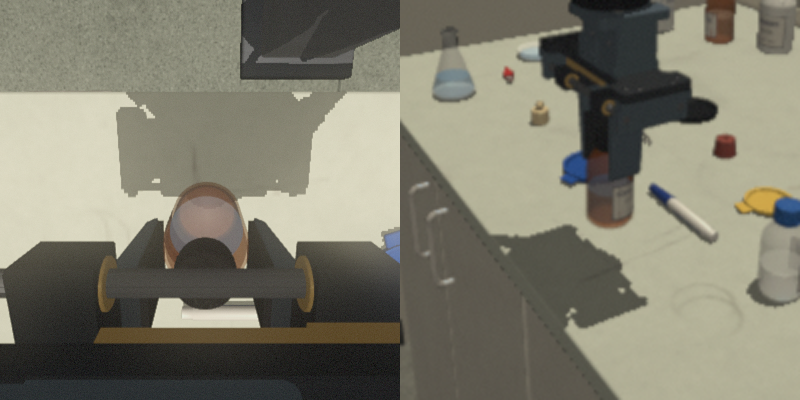

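The bottle is lifted, upright and firmly held. Carry it to the black saucer.

Emit:
apply_moves --motion '[{"x":-0.012,"y":0.011,"z":0,"roll":0,"grip":0.4},{"x":-0.024,"y":0.022,"z":0,"roll":0,"grip":0.4},{"x":-0.031,"y":0.0285,"z":0,"roll":0,"grip":0.4},{"x":-0.031,"y":0.0285,"z":0,"roll":0,"grip":0.4},{"x":-0.031,"y":0.0285,"z":0,"roll":0,"grip":0.4},{"x":-0.031,"y":0.0285,"z":0,"roll":0,"grip":0.4},{"x":-0.031,"y":0.0285,"z":0,"roll":0,"grip":0.4},{"x":-0.031,"y":0.0285,"z":0,"roll":0,"grip":0.4},{"x":-0.031,"y":0.0285,"z":0,"roll":0,"grip":0.4},{"x":-0.031,"y":0.0285,"z":0,"roll":0,"grip":0.4},{"x":-0.02,"y":0.0185,"z":0,"roll":0,"grip":0.4},{"x":-0.009,"y":0.008,"z":0,"roll":0,"grip":0.4}]'

```text
time: 7.5
eef_pos: [666.7, -2.7, 94.0]
tool_rot: [-0.001, -0.0, 1.0, 0.0]
force: [0.9, 0.1, -2.2]
gripper_width: 47.7
gripper_force: 29.6
```

Emit:
apply_moves --motion '[{"x":0,"y":0,"z":0,"roll":0,"grip":0.4},{"x":0,"y":0,"z":0,"roll":0,"grip":0.4}]'

```text
time: 7.75
eef_pos: [665.4, -5.4, 94.8]
tool_rot: [-0.0, 0.001, 1.0, -0.0]
force: [-0.7, -0.2, -0.9]
gripper_width: 47.3
gripper_force: 29.6
```

Run:
```python
from h import *
s=sensors.state();print(s['eef_pos'],s['tool_rot'],s['gripper_width'],s['q'])
b=save('scene','pics/s6.png'); t=save('top','pics/t6.png')
f=lambda a:cv2.resize(a,(400,400),interpolation=cv2.INTER_CUBIC)
cv2.imwrite('pics/c6.png',np.hstack([f(t[60:260,230:430]),f(b[110:260,270:420])])[...,::-1])
```

```text
[665.42746406  -5.38117682  94.78192432] [-4.68524557e-04  5.88264194e-04  9.99999716e-01 -4.65470379e-05] 47.32553314790947 [-9.76647253e-02  6.38895612e-01  1.33532876e+00 -1.99415038e-04
  1.16829190e+00 -1.66720632e+00]
```

View pics/c6.png

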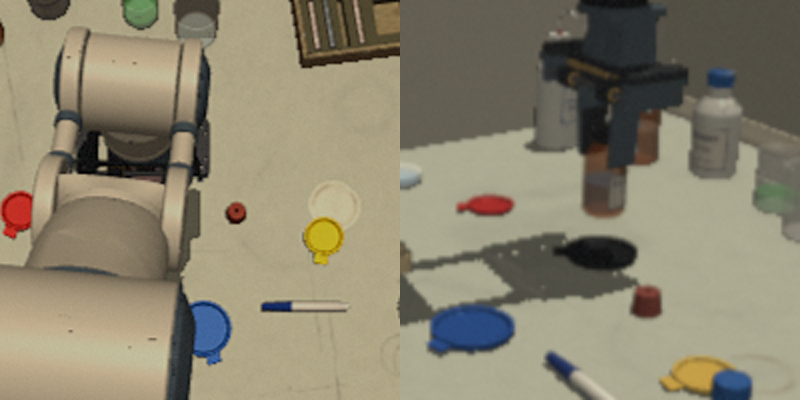

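The bottle hangs over the black saucer as expected. Lower it.

Emit:
apply_moves --motion '[{"x":0,"y":0,"z":0.012,"roll":0,"grip":0.4},{"x":0,"y":0,"z":0.015,"roll":0,"grip":0.4},{"x":0,"y":0,"z":0.012,"roll":0,"grip":0.4},{"x":0,"y":0,"z":0.008,"roll":0,"grip":0.4},{"x":0,"y":0,"z":0.004,"roll":0,"grip":0.4},{"x":0,"y":0,"z":0.003,"roll":0,"grip":0.4},{"x":0,"y":0,"z":0.001,"roll":0,"grip":0.4},{"x":0,"y":0,"z":0,"roll":0,"grip":0.4},{"x":0,"y":0,"z":0,"roll":0,"grip":0.4}]'

```text
time: 8.98
eef_pos: [666.4, -4.9, 40.3]
tool_rot: [0.0, 0.0, 1.0, -0.0]
force: [-0.5, -0.8, -2.3]
gripper_width: 48.0
gripper_force: 29.6
```

Emit:
apply_moves --motion '[{"x":0,"y":0,"z":0.001,"roll":0,"grip":0.4},{"x":0,"y":0,"z":0,"roll":0,"grip":0.4},{"x":0,"y":0,"z":0,"roll":0,"grip":0.6},{"x":0,"y":0,"z":0,"roll":0,"grip":0.75},{"x":0,"y":0,"z":0,"roll":0,"grip":1},{"x":0,"y":0,"z":0,"roll":0,"grip":1},{"x":0,"y":0,"z":0,"roll":0,"grip":1},{"x":0,"y":0,"z":-0.02,"roll":0,"grip":1},{"x":0,"y":0,"z":-0.04,"roll":0,"grip":1},{"x":0,"y":0,"z":-0.04,"roll":0,"grip":1},{"x":0,"y":0,"z":-0.02,"roll":0,"grip":1},{"x":0,"y":0,"z":0,"roll":0,"grip":1}]'

```text
time: 10.48
eef_pos: [667.2, -4.9, 160.5]
tool_rot: [0.001, 0.0, 1.0, -0.0]
force: [-0.6, -0.7, 0.1]
gripper_width: 91.2
gripper_force: 0.0
```

Run:
```python
from h import *
s=sensors.state();print(s['eef_pos'],s['tool_rot'],s['gripper_width'])
a=save('wrist','pics/w7.png'); b=save('scene','pics/s7.png')
cv2.imwrite('pics/c7.png',np.hstack([a[0:400,120:520],cv2.resize(b[110:260,270:420],(400,400),interpolation=cv2.INTER_CUBIC)])[...,::-1])
```

```text
[667.1726271   -4.94288378 160.54776991] [ 1.47359875e-03  3.05104127e-04  9.99998857e-01 -1.49169680e-04] 91.1954461502276
```

View pics/c7.png

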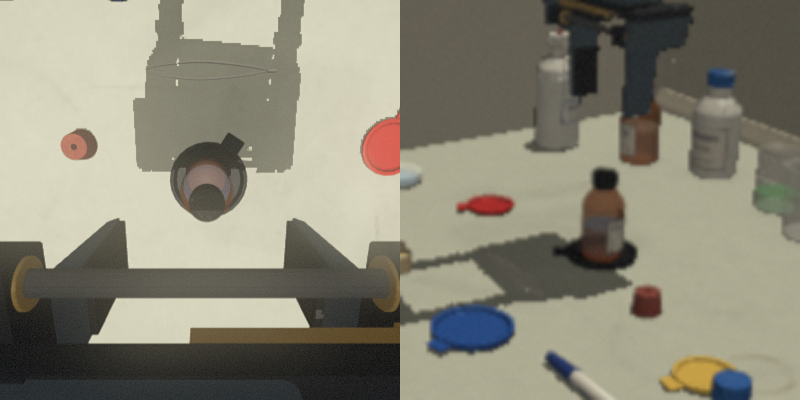

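Wrist view: bottle stands centred in the black saucer (saucer (208,182), bottle base within a few px); scene view shows it upright and released. Next: the white bottle at about (488,-426).

Emit:
apply_moves --motion '[{"x":0.018,"y":-0.042,"z":0,"roll":0,"grip":1},{"x":0.018,"y":-0.042,"z":0,"roll":0,"grip":1},{"x":0.018,"y":-0.042,"z":0,"roll":0,"grip":1},{"x":0.018,"y":-0.042,"z":0,"roll":0,"grip":1},{"x":0.018,"y":-0.042,"z":0,"roll":0,"grip":1},{"x":0.018,"y":-0.042,"z":0,"roll":0,"grip":1},{"x":0.018,"y":-0.042,"z":0,"roll":0,"grip":1},{"x":0.018,"y":-0.042,"z":0,"roll":0,"grip":1},{"x":0.018,"y":-0.042,"z":0,"roll":0,"grip":1},{"x":0.018,"y":-0.042,"z":0,"roll":0,"grip":1},{"x":0,"y":0,"z":0.026,"roll":0,"grip":1},{"x":0,"y":0,"z":0,"roll":0,"grip":1}]'

```text
time: 12.08
eef_pos: [484.3, -423.6, 130.1]
tool_rot: [-0.002, 0.001, 1.0, 0.002]
force: [-1.1, 0.3, 0.2]
gripper_width: 91.1
gripper_force: 0.0
```

```bash
cat > b.py <<'E'
from x import *
import sys
s=sensors.state();print(s['time'],s['eef_pos'],s['tool_rot'])
E
python3 - <<'E'
from b import *
w=cam('wrist'); save('wrist','pics/w8.png'); im,H,S,V=hs('pics/w8.png')
e=s['eef_pos']; print('expected cap at',proj(w,[e[0],e[1],106]))
p,st=ell(im,(325,211),(abs(H-110)<14)&(S>110),60); print(p,st,plane(w,p,106))
E
```

```text
12.075 [ 484.32317627 -423.63058296  130.11311229] [-1.89139497e-03  7.59490216e-04  9.99995835e-01  2.04361703e-03]
expected cap at [325.03621577 215.67543326]
[325.9 232.3] [312 230  26   7 102] [ 497.40540698 -422.99834912  106.        ]
```

Run:
```python
from b import *
w=cam('wrist'); im,H,S,V=hs('pics/w8.png')
print([(v,H[v,325],S[v,325],V[v,325]) for v in range(180,245,4)])
for sm in (60,80,95):
    p,st=ell(im,(325,211),(abs(H-108)<16)&(S>sm),60); print(sm,p,st,plane(w,p,106))
```

```text
12.125 [ 485.25698782 -423.85169251  131.59389478] [-1.12391451e-03  3.70743421e-04  9.99998528e-01  1.24245021e-03]
[(180, np.int64(45), np.int64(5), np.int64(208)), (184, np.int64(53), np.int64(5), np.int64(211)), (188, np.int64(60), np.int64(4), np.int64(212)), (192, np.int64(60), np.int64(5), np.int64(213)), (196, np.int64(110), np.int64(43), np.int64(106)), (200, np.int64(107), np.int64(44), np.int64(104)), (204, np.int64(108), np.int64(68), np.int64(124)), (208, np.int64(108), np.int64(64), np.int64(119)), (212, np.int64(110), np.int64(59), np.int64(121)), (216, np.int64(110), np.int64(59), np.int64(122)), (220, np.int64(110), np.int64(52), np.int64(122)), (224, np.int64(109), np.int64(60), np.int64(120)), (228, np.int64(109), np.int64(58), np.int64(118)), (232, np.int64(107), np.int64(110), np.int64(193)), (236, np.int64(108), np.int64(110), np.int64(190)), (240, np.int64(25), np.int64(30), np.int64(218)), (244, np.int64(28), np.int64(30), np.int64(214))]
60 [325.2 209.7] [307 201  37  20 303] [ 481.07444771 -423.74765728  106.        ]
80 [325.  232.1] [311 229  28   8 176] [ 498.72996529 -423.90384922  106.        ]
95 [325.1 232.5] [312 230  27   7 145] [ 499.05160099 -423.82849277  106.        ]
```

Cap spans rows ~202–238, centre 219 vs 216 expected: correct x by +2.5 mm, then descend and grip.

Emit:
apply_moves --motion '[{"x":-0.0025,"y":0,"z":0.03,"roll":0,"grip":1},{"x":0,"y":0,"z":0.03,"roll":0,"grip":1},{"x":0,"y":0,"z":0.025,"roll":0,"grip":1},{"x":0,"y":0,"z":0.012,"roll":0,"grip":1},{"x":0,"y":0,"z":0,"roll":0,"grip":1},{"x":0,"y":0,"z":0,"roll":0,"grip":0.7},{"x":0,"y":0,"z":0,"roll":0,"grip":0.6},{"x":0,"y":0,"z":0,"roll":0,"grip":0.4},{"x":0,"y":0,"z":0,"roll":0,"grip":0.4},{"x":0,"y":0,"z":0,"roll":0,"grip":0.4},{"x":0,"y":0,"z":0,"roll":0,"grip":0.4}]'

```text
time: 13.5
eef_pos: [488.5, -424.7, 36.1]
tool_rot: [0.0, 0.0, 1.0, 0.0]
force: [-0.5, 0.7, 2.6]
gripper_width: 47.1
gripper_force: 30.0
```

Emit:
apply_moves --motion '[{"x":0,"y":0,"z":-0.01,"roll":0,"grip":0.4},{"x":0,"y":0,"z":-0.02,"roll":0,"grip":0.4},{"x":0,"y":0,"z":-0.02,"roll":0,"grip":0.4},{"x":0,"y":0,"z":-0.01,"roll":0,"grip":0.4},{"x":0,"y":0,"z":0,"roll":0,"grip":0.4},{"x":0,"y":0,"z":0,"roll":0,"grip":0.4}]'

```text
time: 14.25
eef_pos: [488.2, -424.5, 95.3]
tool_rot: [-0.0, 0.0, 1.0, 0.0]
force: [-0.2, 0.6, -1.6]
gripper_width: 47.3
gripper_force: 29.8
```

Emit:
apply_moves --motion '[{"x":0.002,"y":0.0125,"z":0,"roll":0,"grip":0.4},{"x":0.004,"y":0.025,"z":0,"roll":0,"grip":0.4},{"x":0.0045,"y":0.034,"z":0,"roll":0,"grip":0.4},{"x":0.0045,"y":0.034,"z":0,"roll":0,"grip":0.4},{"x":0.0045,"y":0.034,"z":0,"roll":0,"grip":0.4},{"x":0.0045,"y":0.034,"z":0,"roll":0,"grip":0.4},{"x":0.0045,"y":0.034,"z":0,"roll":0,"grip":0.4},{"x":0.0045,"y":0.034,"z":0,"roll":0,"grip":0.4},{"x":0.0045,"y":0.034,"z":0,"roll":0,"grip":0.4},{"x":0.0045,"y":0.034,"z":0,"roll":0,"grip":0.4},{"x":0.0035,"y":0.02,"z":0,"roll":0,"grip":0.4},{"x":0,"y":0,"z":0,"roll":0,"grip":0.4}]'

```text
time: 15.75
eef_pos: [442.1, -93.6, 95.8]
tool_rot: [-0.001, -0.001, 1.0, 0.0]
force: [-0.0, 0.1, -1.9]
gripper_width: 47.8
gripper_force: 29.8
```

Emit:
apply_moves --motion '[{"x":0,"y":0,"z":0.012,"roll":0,"grip":0.4},{"x":0,"y":0,"z":0.015,"roll":0,"grip":0.4},{"x":0,"y":0,"z":0.01,"roll":0,"grip":0.4},{"x":0,"y":0,"z":0,"roll":0,"grip":0.4},{"x":0,"y":0,"z":0,"roll":0,"grip":0.4}]'

```text
time: 16.38
eef_pos: [443.4, -95.5, 59.1]
tool_rot: [0.0, 0.0, 1.0, -0.0]
force: [1.4, 0.3, -1.8]
gripper_width: 47.7
gripper_force: 29.8
```

Run:
```python
from b import *
b=save('scene','pics/s9.png'); a=save('wrist','pics/w9.png')
cv2.imwrite('pics/c9.png',np.hstack([a[0:400,120:520],cv2.resize(b[120:270,230:380],(400,400),interpolation=cv2.INTER_CUBIC)])[...,::-1])
```

```text
16.375 [443.35799158 -95.50958454  59.12132919] [ 6.89813620e-05  4.97867361e-04  9.99999873e-01 -3.85464533e-05]
```

View pics/c9.png

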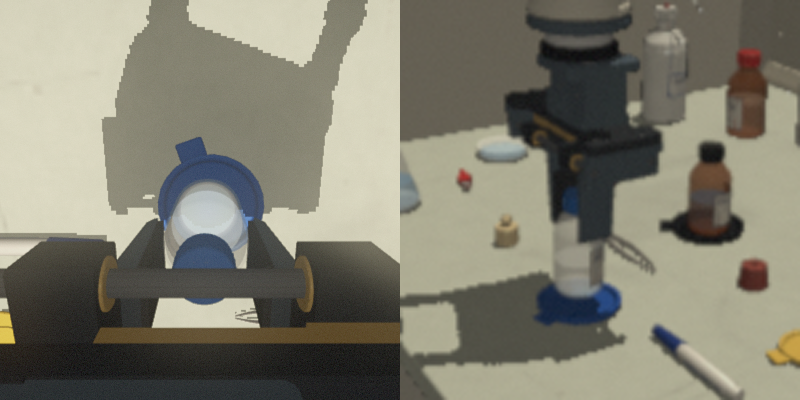

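Bottle is over the blue saucer; in the wrist view the saucer centre (211) is ~5 px right of the bottle (206), so I nudge +3 mm in y and lower.

Emit:
apply_moves --motion '[{"x":0,"y":0.003,"z":0.007,"roll":0,"grip":0.4},{"x":0,"y":0,"z":0.006,"roll":0,"grip":0.4},{"x":0,"y":0,"z":0.004,"roll":0,"grip":0.4},{"x":0,"y":0,"z":0.0015,"roll":0,"grip":0.4},{"x":0,"y":0,"z":0,"roll":0,"grip":0.4},{"x":0,"y":0,"z":0,"roll":0,"grip":0.4}]'

```text
time: 17.23
eef_pos: [443.3, -92.3, 40.6]
tool_rot: [0.0, 0.0, 1.0, -0.0]
force: [-0.1, 0.2, -1.3]
gripper_width: 47.3
gripper_force: 29.8
```

Emit:
apply_moves --motion '[{"x":0,"y":0,"z":0.0005,"roll":0,"grip":0.4},{"x":0,"y":0,"z":0,"roll":0,"grip":0.6},{"x":0,"y":0,"z":0,"roll":0,"grip":0.75},{"x":0,"y":0,"z":0,"roll":0,"grip":1},{"x":0,"y":0,"z":0,"roll":0,"grip":1},{"x":0,"y":0,"z":0,"roll":0,"grip":1},{"x":0,"y":0,"z":-0.02,"roll":0,"grip":1},{"x":0,"y":0,"z":-0.04,"roll":0,"grip":1},{"x":0,"y":0,"z":-0.04,"roll":0,"grip":1},{"x":0,"y":0,"z":-0.02,"roll":0,"grip":1},{"x":0,"y":0,"z":0,"roll":0,"grip":1}]'

```text
time: 18.6
eef_pos: [444.0, -92.5, 161.2]
tool_rot: [0.001, 0.0, 1.0, -0.0]
force: [-0.1, 0.6, -0.2]
gripper_width: 91.5
gripper_force: 0.0
```

Emit:
apply_moves --motion '[{"x":-0.036,"y":-0.0105,"z":0,"roll":0,"grip":1},{"x":-0.036,"y":-0.0105,"z":0,"roll":0,"grip":1},{"x":-0.036,"y":-0.0105,"z":0,"roll":0,"grip":1},{"x":-0.036,"y":-0.0105,"z":0,"roll":0,"grip":1},{"x":-0.036,"y":-0.0105,"z":0,"roll":0,"grip":1},{"x":0,"y":0,"z":0,"roll":0,"grip":0.7},{"x":0,"y":0,"z":0,"roll":0,"grip":0.7}]'

```text
time: 19.48
eef_pos: [622.2, -144.5, 158.6]
tool_rot: [-0.001, 0.0, 1.0, 0.0]
force: [0.2, -0.4, -0.1]
gripper_width: 74.3
gripper_force: 0.0
```

Run:
```python
from b import *
w=cam('wrist'); a=save('wrist','pics/w10.png'); t=save('top','pics/t10.png')
e=s['eef_pos']; print('expected stopper top',proj(w,[e[0],e[1],25]),'red-range')
im,H,S,V=hs('pics/w10.png')
p,st=ell(im,(325,160),((H<10)|(H>170))&(S>70),60); print(p,st,plane(w,p,18))
b=save('scene','pics/s10.png')
cv2.imwrite('pics/c10.png',np.hstack([a[0:400,120:520],cv2.resize(b[120:270,230:380],(400,400),interpolation=cv2.INTER_CUBIC)])[...,::-1])
```

```text
19.475 [ 622.21190018 -144.54817748  158.60526181] [-1.10388338e-03  3.38623536e-04  9.99999270e-01  3.55516301e-04]
expected stopper top [325.177398   184.21511469] red-range
[326.8 188.8] [314 177  26  25 476] [ 628.87666189 -142.77002592   18.        ]
```

View pics/c10.png

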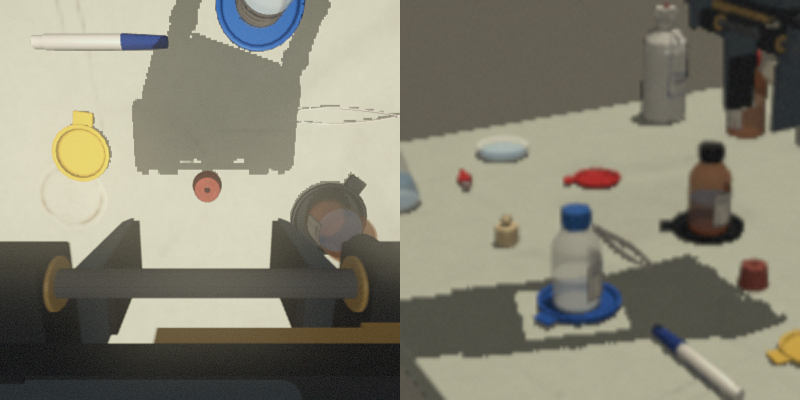

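The white bottle stands upright in the blue saucer. The stopper is centred between the fingers at wrist (327,189), so about (626,-144). Descend with a small x correction.

Emit:
apply_moves --motion '[{"x":-0.002,"y":0.001,"z":0.03,"roll":0,"grip":0.7},{"x":0,"y":0,"z":0.035,"roll":0,"grip":0.7},{"x":0,"y":0,"z":0.035,"roll":0,"grip":0.7},{"x":0,"y":0,"z":0.025,"roll":0,"grip":0.7},{"x":0,"y":0,"z":0.015,"roll":0,"grip":0.7},{"x":0,"y":0,"z":0,"roll":0,"grip":0.7},{"x":0,"y":0,"z":0,"roll":0,"grip":0.7}]'

```text
time: 20.5
eef_pos: [625.8, -144.0, 21.1]
tool_rot: [0.001, 0.0, 1.0, -0.0]
force: [0.9, 0.3, 0.8]
gripper_width: 63.9
gripper_force: 0.0
```

Run:
```python
from b import *
w=cam('wrist'); a=save('wrist','pics/w11.png')
e=s['eef_pos']; print('expected stopper mid',proj(w,[e[0],e[1],25]),proj(w,[e[0],e[1],0]))
im,H,S,V=hs('pics/w11.png')
p,st=ell(im,(325,210),((H<10)|(H>170))&(S>70),60); print(p,st)
```

```text
20.5 [ 625.77397524 -144.04256329   21.09353671] [ 7.03851150e-04  3.13126482e-04  9.99999677e-01 -2.30611950e-04]
expected stopper mid [325.13728196 228.86097714] [325.19289908 216.83438232]
[326.9 225. ] [ 305  199   45   53 1479]
```

Stopper centred on the grasp line (top face centre row ≈229, expected 229). Lower 13 mm and grip, then lift.

Emit:
apply_moves --motion '[{"x":0,"y":0,"z":0.008,"roll":0,"grip":0.7},{"x":0,"y":0,"z":0.005,"roll":0,"grip":0.7},{"x":0,"y":0,"z":0,"roll":0,"grip":0.7},{"x":0,"y":0,"z":0,"roll":0,"grip":0.5},{"x":0,"y":0,"z":0,"roll":0,"grip":0.4},{"x":0,"y":0,"z":0,"roll":0,"grip":0.25},{"x":0,"y":0,"z":0,"roll":0,"grip":0.2},{"x":0,"y":0,"z":0,"roll":0,"grip":0.2},{"x":0,"y":0,"z":0,"roll":0,"grip":0.2}]'

```text
time: 21.68
eef_pos: [625.2, -143.8, 7.0]
tool_rot: [0.0, 0.0, 1.0, 0.0]
force: [0.3, 0.3, 0.6]
gripper_width: 18.2
gripper_force: 0.0
```

Emit:
apply_moves --motion '[{"x":0,"y":0,"z":-0.01,"roll":0,"grip":0.2},{"x":0,"y":0,"z":-0.03,"roll":0,"grip":0.2},{"x":0,"y":0,"z":-0.06,"roll":0,"grip":0.2},{"x":0,"y":0,"z":-0.05,"roll":0,"grip":0.2},{"x":0,"y":0,"z":0,"roll":0,"grip":0.2},{"x":0,"y":0,"z":0,"roll":0,"grip":0.2}]'

```text
time: 22.42
eef_pos: [624.9, -143.8, 157.1]
tool_rot: [0.0, 0.0, 1.0, -0.0]
force: [-0.4, 0.4, 0.5]
gripper_width: 18.4
gripper_force: 0.0
```

Run:
```python
from b import *
w=cam('wrist'); a=save('wrist','pics/w12.png'); b=save('scene','pics/s12.png')
c=cam('scene'); u,v=proj(c,s['eef_pos']).astype(int); print(u,v)
f=lambda z:cv2.resize(z,(400,400),interpolation=cv2.INTER_CUBIC)
cv2.imwrite('pics/c12.png',np.hstack([f(a[120:320,225:425]),f(b[v-40:v+40,u-40:u+40])])[...,::-1])
```

```text
22.425 [ 624.92422301 -143.76911791  157.14818643] [ 3.80491146e-05  3.14581021e-04  9.99999949e-01 -2.57434982e-05]
364 174
```

View pics/c12.png

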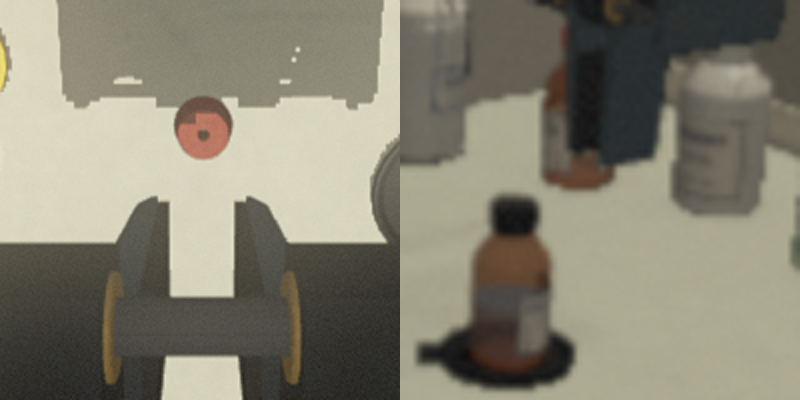

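The pads closed without touching: the stopper stands untouched at wrist (326,186). From both the wrist view (tip depth ≈178 mm, not 212) and the scene view (tips ~8 px above the projected TCP), the fingertips really end about 25–30 mm above the reported TCP. So I go lower in careful steps, watching the force.

Emit:
apply_moves --motion '[{"x":-0.0015,"y":0,"z":0.02,"roll":0,"grip":0.65},{"x":0,"y":0,"z":0,"roll":0,"grip":0.65},{"x":0,"y":0,"z":0.04,"roll":0,"grip":0.65},{"x":0,"y":0,"z":0.04,"roll":0,"grip":0.65},{"x":0,"y":0,"z":0.03,"roll":0,"grip":0.65},{"x":0,"y":0,"z":0.02,"roll":0,"grip":0.65},{"x":0,"y":0,"z":0.007,"roll":0,"grip":0.65},{"x":0,"y":0,"z":0.005,"roll":0,"grip":0.65},{"x":0,"y":0,"z":0,"roll":0,"grip":0.65},{"x":0,"y":0,"z":0,"roll":0,"grip":0.65}]'

```text
time: 23.78
eef_pos: [627.1, -144.0, -4.3]
tool_rot: [0.0, 0.0, 1.0, -0.0]
force: [-0.6, -0.7, -0.0]
gripper_width: 59.5
gripper_force: 0.0
```

Run:
```python
from b import *
w=cam('wrist'); a=save('wrist','pics/w13.png'); b=save('scene','pics/s13.png'); print(s['force'])
c=cam('scene'); u,v=proj(c,s['eef_pos']).astype(int); print(u,v)
f=lambda z:cv2.resize(z,(400,400),interpolation=cv2.INTER_CUBIC)
cv2.imwrite('pics/c13.png',np.hstack([f(a[120:320,225:425]),f(b[v-40:v+40,u-40:u+40])])[...,::-1])
```

```text
23.775 [ 627.08569675 -143.98147224   -4.26061079] [ 4.67629786e-04  3.49948829e-04  9.99999817e-01 -1.57260275e-04]
[-0.55964415 -0.68920016 -0.01021214]
361 227
```

View pics/c13.png

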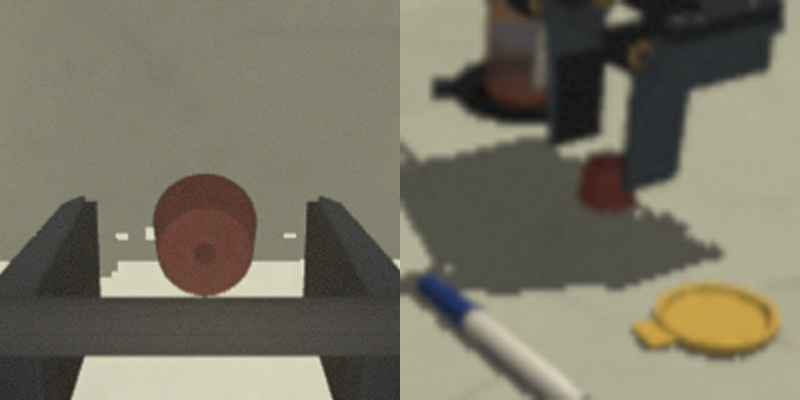

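Clear confirmation: at reported z = −4 the tips are still around 20 mm above the table and the stopper is centred between them. (offset ≈25 mm.) Go to reported −17.

Emit:
apply_moves --motion '[{"x":0,"y":0,"z":0.005,"roll":0,"grip":0.65},{"x":0,"y":0,"z":0.004,"roll":0,"grip":0.65},{"x":0,"y":0,"z":0.003,"roll":0,"grip":0.65},{"x":0,"y":0,"z":0,"roll":0,"grip":0.65},{"x":0,"y":0,"z":0,"roll":0,"grip":0.65}]'

```text
time: 24.5
eef_pos: [626.8, -143.9, -16.9]
tool_rot: [0.0, 0.0, 1.0, -0.0]
force: [-0.5, 0.2, 0.3]
gripper_width: 59.3
gripper_force: 0.0
```

Emit:
apply_moves --motion '[{"x":0,"y":0,"z":0,"roll":0,"grip":0.5},{"x":0,"y":0,"z":0,"roll":0,"grip":0.4},{"x":0,"y":0,"z":0,"roll":0,"grip":0.25},{"x":0,"y":0,"z":0,"roll":0,"grip":0.2},{"x":0,"y":0,"z":0,"roll":0,"grip":0.2},{"x":0,"y":0,"z":0,"roll":0,"grip":0.2}]'

```text
time: 25.25
eef_pos: [626.7, -143.9, -17.0]
tool_rot: [-0.0, 0.0, 1.0, -0.0]
force: [0.4, -0.3, -0.4]
gripper_width: 28.6
gripper_force: 29.8
```

Gripped (29.8 N at 28.6 mm). Lift and check it came along.

Emit:
apply_moves --motion '[{"x":0,"y":0,"z":-0.005,"roll":0,"grip":0.2},{"x":0,"y":0,"z":-0.02,"roll":0,"grip":0.2},{"x":0,"y":0,"z":-0.04,"roll":0,"grip":0.2},{"x":0,"y":0,"z":-0.04,"roll":0,"grip":0.2},{"x":0,"y":0,"z":-0.03,"roll":0,"grip":0.2},{"x":0,"y":0,"z":-0.02,"roll":0,"grip":0.2},{"x":0,"y":0,"z":0,"roll":0,"grip":0.2}]'

```text
time: 26.12
eef_pos: [627.6, -144.1, 139.8]
tool_rot: [0.001, 0.0, 1.0, -0.0]
force: [-0.2, 0.2, 0.5]
gripper_width: 28.6
gripper_force: 29.8
```

Run:
```python
from b import *
w=cam('wrist'); a=save('wrist','pics/w14.png'); b=save('scene','pics/s14.png'); e=s['eef_pos']; print(s['gripper_width'],s['gripper_force'])
c=cam('scene')
print('on table',proj(w,[627,-144,25]),'held top',proj(w,e+[0,0,42]),'bottom',proj(w,e+[0,0,17]),'scene held mid',proj(c,e+[0,0,29]),'tip z of s13:')
im,H,S,V=hs('pics/w14.png'); print(ell(im,(325,210),((H<10)|(H>170))&(S>70),75))
im,H,S,V=hs('pics/s14.png'); u,v=proj(c,e+[0,0,29]).astype(int); print(ell(im,(u,v),((H<8)|(H>172))&(S>90),18))
for z in (10,15,20,25,30): print(z,proj(c,[627,-144-36,z]))
```

```text
26.125 [ 627.57845813 -144.13747127  139.76185657] [ 1.47206251e-03  3.28262839e-04  9.99998749e-01 -4.76209511e-04]
28.624520119943966 29.76187312595357
on table [325.51683812 187.0230791 ] held top [324.9748541  253.79152306] bottom [325.08173081 236.37603712] scene held mid [365.78099811 170.67377099] tip z of s13:
(array([325.3, 252. ]), array([ 300,  227,   52,   42, 1413], dtype=int32))
(array([363.9, 171.9]), array([361, 166,  10,  11,  53], dtype=int32))
10 [369.98623711 228.66095074]
15 [370.10938599 227.05776877]
20 [370.23299459 225.44860222]
25 [370.35706547 223.83341751]
30 [370.48160123 222.21218082]
```

The stopper is held upright as predicted. Carry it to the red dish at about (631,197), with a wrist look above it.

Emit:
apply_moves --motion '[{"x":0,"y":0.02,"z":0,"roll":0,"grip":0.2},{"x":0,"y":0.035,"z":0,"roll":0,"grip":0.2},{"x":0,"y":0.035,"z":0,"roll":0,"grip":0.2},{"x":0,"y":0.035,"z":0,"roll":0,"grip":0.2},{"x":0,"y":0.035,"z":0,"roll":0,"grip":0.2},{"x":-0.003,"y":0.035,"z":0,"roll":0,"grip":0.2},{"x":0,"y":0.035,"z":0,"roll":0,"grip":0.2},{"x":0,"y":0.035,"z":0,"roll":0,"grip":0.2},{"x":0,"y":0.035,"z":0,"roll":0,"grip":0.2},{"x":0,"y":0.03,"z":0,"roll":0,"grip":0.2},{"x":0,"y":0.011,"z":0,"roll":0,"grip":0.2},{"x":0,"y":0,"z":0,"roll":0,"grip":0.2}]'

```text
time: 27.72
eef_pos: [629.3, 197.7, 137.4]
tool_rot: [-0.0, -0.0, 1.0, -0.0]
force: [0.5, 0.4, -0.4]
gripper_width: 28.5
gripper_force: 29.8
```

Emit:
apply_moves --motion '[{"x":0,"y":0,"z":0.03,"roll":0,"grip":0.2},{"x":0,"y":0,"z":0.03,"roll":0,"grip":0.2},{"x":0,"y":0,"z":0.02,"roll":0,"grip":0.2},{"x":0,"y":0,"z":0,"roll":0,"grip":0.2},{"x":0,"y":0,"z":0,"roll":0,"grip":0.2}]'

```text
time: 28.35
eef_pos: [630.4, 196.7, 58.9]
tool_rot: [0.0, 0.001, 1.0, 0.0]
force: [0.7, -0.1, 0.2]
gripper_width: 28.5
gripper_force: 29.8
```

Run:
```python
from b import *
w=cam('wrist'); save('wrist','pics/w15.png'); save('scene','pics/s15.png'); e=s['eef_pos']; c=cam('scene')
im,H,S,V=hs('pics/w15.png')
m=(((H<10)|(H>170))&(S>80)).astype(np.uint8); m[:140]=0
print('exp dish rim',proj(w,[e[0]-32,e[1],8]),proj(w,[e[0]-8,e[1]+32,8]),proj(w,[e[0]-8,e[1]-32,8]))
for v in range(150,215,8):
    x=np.flatnonzero(m[v,230:420]); print(v,(x.min()+230,x.max()+230) if len(x) else None)
im,H,S,V=hs('pics/s15.png'); m=(((H<8)|(H>172))&(S>110)).astype(np.uint8)
for p in([e[0],e[1],8],e+[0,0,29]): print('scene exp',proj(c,p))
k,l,st,ce=cv2.connectedComponentsWithStats(m[160:215,270:340]); print(st[1:],ce[1:]+[270,160])
```

```text
28.35 [630.41813423 196.65316138  58.86578846] [4.29099657e-04 6.27619298e-04 9.99999710e-01 4.62408006e-05]
exp dish rim [325.18427858 166.73063706] [364.54199393 195.98003874] [285.88019736 196.026576  ]
150 None
158 (np.int64(335), np.int64(356))
166 (np.int64(331), np.int64(360))
174 (np.int64(308), np.int64(356))
182 (np.int64(299), np.int64(358))
190 (np.int64(294), np.int64(363))
198 (np.int64(292), np.int64(366))
206 (np.int64(291), np.int64(366))
214 (np.int64(292), np.int64(364))
scene exp [303.65183102 185.90737855]
scene exp [303.64629925 164.34448349]
[[ 30   1   8   7  14]
 [ 22  23  21   8 114]] [[302.42857143 165.14285714]
 [302.57894737 186.68421053]]
```

Dish centre is within ~3 mm; nudge +2 mm y, +1 mm x, and lower to the floor.

Emit:
apply_moves --motion '[{"x":-0.001,"y":0.002,"z":0.02,"roll":0,"grip":0.2},{"x":0,"y":0,"z":0.02,"roll":0,"grip":0.2},{"x":0,"y":0,"z":0.015,"roll":0,"grip":0.2},{"x":0,"y":0,"z":0.01,"roll":0,"grip":0.2},{"x":0,"y":0,"z":0.005,"roll":0,"grip":0.2},{"x":0,"y":0,"z":0.002,"roll":0,"grip":0.2},{"x":0,"y":0,"z":0,"roll":0,"grip":0.2},{"x":0,"y":0,"z":0,"roll":0,"grip":0.2},{"x":0,"y":0,"z":0,"roll":0,"grip":0.2}]'

```text
time: 29.58
eef_pos: [631.0, 199.1, -13.7]
tool_rot: [0.0, 0.0, 1.0, 0.0]
force: [-0.4, 0.1, 0.9]
gripper_width: 29.1
gripper_force: 29.8
```

Emit:
apply_moves --motion '[{"x":0,"y":0,"z":0,"roll":0,"grip":0.35},{"x":0,"y":0,"z":0,"roll":0,"grip":0.45},{"x":0,"y":0,"z":0,"roll":0,"grip":0.6},{"x":0,"y":0,"z":0,"roll":0,"grip":0.6},{"x":0,"y":0,"z":0,"roll":0,"grip":0.6},{"x":0,"y":0,"z":-0.02,"roll":0,"grip":0.6},{"x":0,"y":0,"z":-0.04,"roll":0,"grip":0.6},{"x":0,"y":0,"z":-0.05,"roll":0,"grip":0.6},{"x":0,"y":0,"z":-0.05,"roll":0,"grip":0.6},{"x":0,"y":0,"z":0,"roll":0,"grip":0.6}]'

```text
time: 30.82
eef_pos: [633.4, 199.8, 151.9]
tool_rot: [0.004, 0.0, 1.0, 0.001]
force: [0.8, 0.4, -0.6]
gripper_width: 54.6
gripper_force: 0.0
```

Run:
```python
from b import *
w=cam('wrist'); a=save('wrist','pics/w16.png'); e=s['eef_pos']
cv2.imwrite('pics/c16.png',cv2.resize(a[100:260,205:445],None,fx=2,fy=2)[...,::-1])
print('exp dish',proj(w,[631,199,3]),'stopper top',proj(w,[631,199,28]))
im,H,S,V=hs('pics/w16.png'); m=((H<10)|(H>170))&(S>60)
p,st=ell(im,(325,180),m,70); print('dish+stopper',p,st)
p,st=ell(im,(325,184),m&(S<np.median(S[m])),25); print(p,st,np.median(S[m]))
```

```text
30.825 [633.41217675 199.76863939 151.86795728] [4.12053926e-03 2.82951716e-04 9.99991047e-01 9.20115601e-04]
exp dish [324.38320936 177.78826613] stopper top [324.34428276 182.67949132]
dish+stopper [325.9 174.5] [ 296  137   58   69 2678]
[323.7 177.7] [ 300  159   50   39 1104] 141.0
```

Emit:
apply_moves --motion '[{"x":0.031,"y":-0.02,"z":0,"roll":0,"grip":0.6},{"x":0.031,"y":-0.02,"z":0,"roll":0,"grip":0.6},{"x":0.031,"y":-0.02,"z":0,"roll":0,"grip":0.6},{"x":0.031,"y":-0.02,"z":0,"roll":0,"grip":0.6},{"x":0.031,"y":-0.02,"z":0,"roll":0,"grip":0.6},{"x":0.031,"y":-0.02,"z":0,"roll":0,"grip":0.6},{"x":0,"y":0,"z":0,"roll":0,"grip":0.6},{"x":0,"y":0,"z":0,"roll":0,"grip":0.6}]'

```text
time: 31.88
eef_pos: [445.2, 79.4, 146.1]
tool_rot: [0.0, 0.0, 1.0, 0.0]
force: [0.7, -0.2, -0.3]
gripper_width: 54.9
gripper_force: 0.0
```

Run:
```python
from b import *
w=cam('wrist'); save('wrist','pics/w17.png'); e=s['eef_pos']
print('exp weight base,cyl top,knob top',[proj(w,[e[0],e[1],z]).round(1) for z in (0,22,34)])
im,H,S,V=hs('pics/w17.png')
u,v=proj(w,[e[0],e[1],20]).astype(int)
for sm in (50,70): p,st=ell(im,(u,v),(abs(H-25)<12)&(S>sm),45); print(p,st,plane(w,p,17))
```

```text
31.875 [445.23021542  79.35822865 146.06007699] [1.46421504e-04 4.77902321e-04 9.99999874e-01 4.37210698e-05]
exp weight base,cyl top,knob top [array([325.3, 181.5]), array([325.3, 185.9]), array([325.3, 188.5])]
[330.1 183.3] [317 170  26  29 435] [443.57586481  84.4609505   17.        ]
[329.8 179.5] [319 171  23  24 208] [439.48913662  84.13074879  17.        ]
```

Weight sits about +4 mm in y, −1 in x from the tool axis. Descend part way and recheck.

Emit:
apply_moves --motion '[{"x":0.001,"y":0.004,"z":0.02,"roll":0,"grip":0.65},{"x":0,"y":0,"z":0.04,"roll":0,"grip":0.65},{"x":0,"y":0,"z":0.04,"roll":0,"grip":0.65},{"x":0,"y":0,"z":0.02,"roll":0,"grip":0.65},{"x":0,"y":0,"z":0,"roll":0,"grip":0.65},{"x":0,"y":0,"z":0,"roll":0,"grip":0.65}]'

```text
time: 32.67
eef_pos: [444.6, 83.5, 26.5]
tool_rot: [0.0, 0.0, 1.0, 0.0]
force: [0.4, 0.1, 0.2]
gripper_width: 59.4
gripper_force: 0.0
```

Run:
```python
from b import *
w=cam('wrist'); save('wrist','pics/w18.png'); e=s['eef_pos']
print('exp weight base,cyl top,knob top',[proj(w,[e[0],e[1],z]).round(1) for z in (0,22,34)])
im,H,S,V=hs('pics/w18.png')
u,v=proj(w,[e[0],e[1],20]).astype(int)
for sm in (50,70): p,st=ell(im,(u,v),(abs(H-25)<12)&(S>sm),60); print(p,st,plane(w,p,17))
```

```text
32.675 [444.57212328  83.52649502  26.54406621] [3.80255762e-04 1.34998306e-04 9.99999918e-01 2.28206804e-05]
exp weight base,cyl top,knob top [array([325.2, 214.6]), array([325.2, 224.5]), array([325.2, 230.8])]
[325.8 222. ] [ 306  199   40   46 1442] [444.5132753  83.9508056  17.       ]
[325.9 221.9] [ 307  200   39   44 1344] [444.43983046  84.02025336  17.        ]
```

Centred. Lower to −17 and grip, then lift.

Emit:
apply_moves --motion '[{"x":0,"y":0,"z":0.02,"roll":0,"grip":0.65},{"x":0,"y":0,"z":0.014,"roll":0,"grip":0.65},{"x":0,"y":0,"z":0.007,"roll":0,"grip":0.65},{"x":0,"y":0,"z":0.002,"roll":0,"grip":0.65},{"x":0,"y":0,"z":0,"roll":0,"grip":0.65},{"x":0,"y":0,"z":0,"roll":0,"grip":0.45},{"x":0,"y":0,"z":0,"roll":0,"grip":0.35},{"x":0,"y":0,"z":0,"roll":0,"grip":0.2},{"x":0,"y":0,"z":0,"roll":0,"grip":0.15},{"x":0,"y":0,"z":0,"roll":0,"grip":0.15},{"x":0,"y":0,"z":0,"roll":0,"grip":0.15}]'

```text
time: 34.1
eef_pos: [443.9, 83.3, -16.9]
tool_rot: [0.0, 0.0, 1.0, 0.0]
force: [0.0, 0.9, 3.2]
gripper_width: 25.7
gripper_force: 30.0
```

Emit:
apply_moves --motion '[{"x":0,"y":0,"z":-0.005,"roll":0,"grip":0.15},{"x":0,"y":0,"z":-0.02,"roll":0,"grip":0.15},{"x":0,"y":0,"z":-0.04,"roll":0,"grip":0.15},{"x":0,"y":0,"z":-0.05,"roll":0,"grip":0.15},{"x":0,"y":0,"z":-0.045,"roll":0,"grip":0.15},{"x":0,"y":0,"z":0,"roll":0,"grip":0.15},{"x":0,"y":0,"z":0,"roll":0,"grip":0.15}]'

```text
time: 34.98
eef_pos: [443.3, 83.2, 142.6]
tool_rot: [-0.0, 0.0, 1.0, -0.0]
force: [-0.4, 0.5, -1.1]
gripper_width: 25.3
gripper_force: 30.0
```

Run:
```python
from b import *
w=cam('wrist'); save('wrist','pics/w19.png'); e=s['eef_pos']
print('held base,cyl top,knob top',[proj(w,e+[0,0,z+17]).round(1) for z in (0,22,34)])
im,H,S,V=hs('pics/w19.png')
p,st=ell(im,(325,230),(abs(H-25)<12)&(S>50),75); print(p,st)
```

```text
34.975 [443.3187012   83.21239043 142.63166463] [-2.58490251e-04  3.20587161e-04  9.99999915e-01 -3.27306900e-05]
held base,cyl top,knob top [array([325.1, 236.3]), array([325.1, 251.2]), array([325., 261.])]
[326.4 247.1] [ 288  220   78   50 2461]
```

Weight is held. Carry to the yellow dish (591,−284).

Emit:
apply_moves --motion '[{"x":-0.006,"y":-0.015,"z":0,"roll":0,"grip":0.15},{"x":-0.012,"y":-0.03,"z":0,"roll":0,"grip":0.15},{"x":-0.0155,"y":-0.0385,"z":0,"roll":0,"grip":0.15},{"x":-0.0155,"y":-0.0385,"z":0,"roll":0,"grip":0.15},{"x":-0.0155,"y":-0.0385,"z":0,"roll":0,"grip":0.15},{"x":-0.0155,"y":-0.0385,"z":0,"roll":0,"grip":0.15},{"x":-0.0155,"y":-0.0385,"z":0,"roll":0,"grip":0.15},{"x":-0.0155,"y":-0.0385,"z":0,"roll":0,"grip":0.15},{"x":-0.0155,"y":-0.0385,"z":0,"roll":0,"grip":0.15},{"x":-0.013,"y":-0.032,"z":0,"roll":0,"grip":0.15},{"x":-0.008,"y":-0.0205,"z":0,"roll":0,"grip":0.15},{"x":0,"y":0,"z":0,"roll":0,"grip":0.15}]'

```text
time: 36.52
eef_pos: [590.6, -286.0, 141.4]
tool_rot: [-0.001, 0.001, 1.0, 0.0]
force: [-0.4, 1.2, -1.2]
gripper_width: 25.4
gripper_force: 30.0
```

Emit:
apply_moves --motion '[{"x":0,"y":0,"z":0.03,"roll":0,"grip":0.15},{"x":0,"y":0,"z":0.03,"roll":0,"grip":0.15},{"x":0,"y":0,"z":0.02,"roll":0,"grip":0.15},{"x":0,"y":0,"z":0,"roll":0,"grip":0.15},{"x":0,"y":0,"z":0,"roll":0,"grip":0.15}]'

```text
time: 37.15
eef_pos: [591.2, -284.0, 63.6]
tool_rot: [0.0, 0.0, 1.0, -0.0]
force: [0.7, -0.4, -0.9]
gripper_width: 25.5
gripper_force: 30.0
```

Run:
```python
from b import *
w=cam('wrist'); save('wrist','pics/w20.png'); e=s['eef_pos']
im,H,S,V=hs('pics/w20.png')
m=((abs(H-26)<9)&(S>120)).astype(np.uint8); m[:140]=0
print('exp dish rim',proj(w,[e[0]-32,e[1],8]),proj(w,[e[0]-8,e[1]+32,8]),proj(w,[e[0]-8,e[1]-32,8]))
for v in range(142,222,8):
    x=np.flatnonzero(m[v,230:420]); print(v,(x.min()+230,x.max()+230) if len(x) else None)
```

```text
37.15 [ 591.20001818 -283.99169954   63.58348405] [ 1.63723289e-04  2.54966993e-04  9.99999946e-01 -1.29609722e-04]
exp dish rim [325.169685   165.84590548] [363.82563799 194.64366938] [286.52448581 194.62873662]
142 None
150 (np.int64(322), np.int64(336))
158 (np.int64(321), np.int64(347))
166 (np.int64(321), np.int64(346))
174 (np.int64(306), np.int64(350))
182 (np.int64(298), np.int64(357))
190 (np.int64(293), np.int64(362))
198 (np.int64(291), np.int64(364))
206 (np.int64(291), np.int64(364))
214 (np.int64(293), np.int64(362))
```

Dish centre within 3 mm: nudge +2 y, +1 x, lower onto the floor.

Emit:
apply_moves --motion '[{"x":-0.001,"y":0.002,"z":0.02,"roll":0,"grip":0.15},{"x":0,"y":0,"z":0.025,"roll":0,"grip":0.15},{"x":0,"y":0,"z":0.015,"roll":0,"grip":0.15},{"x":0,"y":0,"z":0.01,"roll":0,"grip":0.15},{"x":0,"y":0,"z":0.005,"roll":0,"grip":0.15},{"x":0,"y":0,"z":0.002,"roll":0,"grip":0.15},{"x":0,"y":0,"z":0,"roll":0,"grip":0.15},{"x":0,"y":0,"z":0,"roll":0,"grip":0.15}]'

```text
time: 38.2
eef_pos: [592.3, -282.0, -13.6]
tool_rot: [0.0, 0.0, 1.0, -0.0]
force: [-0.6, 0.1, -0.1]
gripper_width: 25.3
gripper_force: 30.0
```

Emit:
apply_moves --motion '[{"x":0,"y":0,"z":0,"roll":0,"grip":0.15},{"x":0,"y":0,"z":0,"roll":0,"grip":0.3},{"x":0,"y":0,"z":0,"roll":0,"grip":0.4},{"x":0,"y":0,"z":0,"roll":0,"grip":0.55},{"x":0,"y":0,"z":0,"roll":0,"grip":0.55},{"x":0,"y":0,"z":0,"roll":0,"grip":0.55},{"x":0,"y":0,"z":-0.02,"roll":0,"grip":0.55},{"x":0,"y":0,"z":-0.04,"roll":0,"grip":0.55},{"x":0,"y":0,"z":-0.05,"roll":0,"grip":0.55},{"x":0,"y":0,"z":-0.05,"roll":0,"grip":0.55},{"x":0,"y":0,"z":-0.03,"roll":0,"grip":0.55},{"x":0,"y":0,"z":0,"roll":0,"grip":0.55}]'

```text
time: 39.7
eef_pos: [593.4, -282.6, 180.2]
tool_rot: [0.003, 0.0, 1.0, -0.001]
force: [-0.3, 0.9, -0.4]
gripper_width: 50.2
gripper_force: 0.0
```

Emit:
apply_moves --motion '[{"x":0.05,"y":-0.03,"z":0,"roll":0,"grip":0.55},{"x":0.05,"y":-0.03,"z":0,"roll":0,"grip":0.55},{"x":0.04,"y":-0.03,"z":0,"roll":0,"grip":0.55},{"x":0,"y":-0.03,"z":0,"roll":0,"grip":0.55},{"x":0,"y":-0.03,"z":0,"roll":0,"grip":0.55},{"x":0,"y":0,"z":0,"roll":0,"grip":0.55},{"x":0,"y":0,"z":0,"roll":0,"grip":0.55}]'

```text
time: 40.58
eef_pos: [451.7, -430.9, 175.8]
tool_rot: [-0.0, 0.0, 1.0, 0.0]
force: [-0.7, 0.6, 0.4]
gripper_width: 49.9
gripper_force: 0.0
```

Run:
```python
from b import *
t=save('top','pics/t21.png'); b=save('scene','pics/s21.png')
A=cv2.resize(t[140:260,200:420],(800,436),interpolation=cv2.INTER_CUBIC)
f=lambda u,v:cv2.resize(b[v-25:v+15,u-25:u+25],(200,160),interpolation=cv2.INTER_CUBIC)
cv2.imwrite('pics/c21.png',np.vstack([A,np.hstack([f(345,200),f(297,228),f(304,187),f(383,250)])])[...,::-1])
```

```text
40.575 [ 451.69536908 -430.90560165  175.78518235] [-2.77801649e-04  3.77935972e-04  9.99999778e-01  4.74121675e-04]
```

View pics/c21.png

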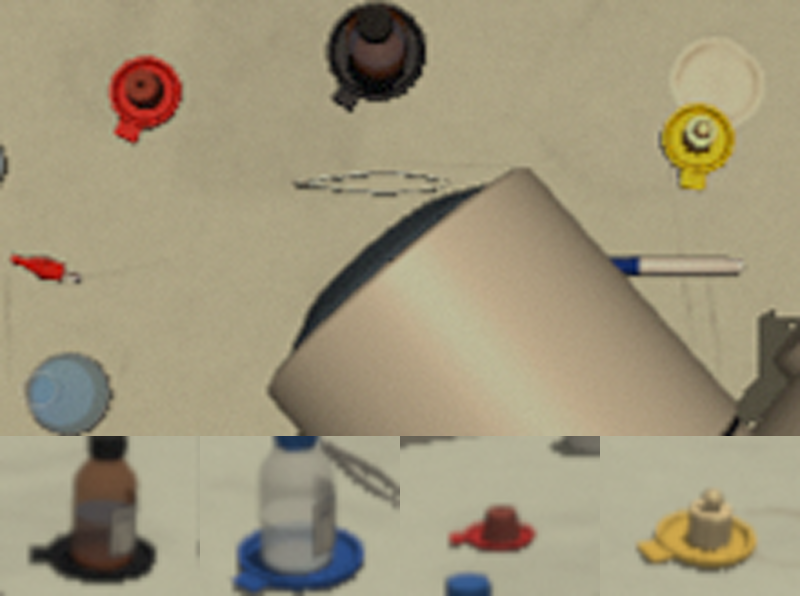

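All four objects stand upright and centred to within a few mm in their dishes; flask and petri dish are untouched and the gripper is clear.

```bash
python3 -c "
from bench import finish_job
print(finish_job())"
```

```text
the job is handed in; nothing more can be done
None
```

The job is handed in at about 41 s: in the last pictures all four things stood upright and released in their dishes, the black-capped bottle placed first, and the flask had not been moved; I never brought the arm near the petri dish. The judge returned no verdict.

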